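# Swing a plate onto its stop in the drill jig and clamp it

## Robot

A 6-joint arm with a two-finger parallel gripper is mounted at the origin on a cart in front of the work surface, level with it; the furniture and walls round the work are solid. World frame = base frame: x ahead of the robot, y to its left, z up, the work surface at z = 0. Lengths are in mm, angles in rad, forces in N, time in s.
With the tool pointing down it reaches from about 275 to 725 mm from the base axis. Payload 5.6 kg.
Tool frame: the origin (TCP) lies at the very end of the fingers, on their centre line; the grasp point (between the pads) lies 19 mm behind it; z points along the fingers, y is the line along which they close (so a half turn about z gives the same grasp; the last joint's range is limited). The gripper opens to 85 mm and grips with 20 to 120 N. Pads are 22 mm wide; open, the fingers measure 114 mm over their backs; the gripper's body (76 mm by 85 mm) begins 54 mm behind the grasp point. The pads swing forward as they close: fully open they stand 13 mm farther back than shut.
Start: joints at [-1.034, 0.255, 0.108, 0, -1.424, -0.285], TCP at [137.051, -532.644, 231.283] pointing down, gripper open.
Joint ranges: [-2.95, 2.95], [-1.21, 1.97], [-1.09, 1.5], [-2.87, 1.71], [-2.94, -0.07], [-3.05, 3.05]. Speed limits (rad/s): [2.57, 2.57, 3.14, 3.14, 3.14, 3.14].

## Interface

Orientations are given as a 3x3 rotation matrix whose columns are the frame's x, y, z axes.
In Python, from rig import bot gives the robot as it stands.
- The arm moves only by the tool jog_arm, never from a script. Its argument "steps" is text: rows parted by semicolons, each of 7 numbers parted by spaces: the opening, from -1 (shut) to 1 (fully open), then the shift along the tool's x, y, z in m, then the turn, a rotation vector about the tool's x, y, z in degrees. A call has exactly 10 rows; each row is the pose to reach, as a shift and turn from the pose commanded when the call began, along the tool's axes at that moment; what a row does not reach only later rows make up. A row lasts 1/12 s, in which the tool goes at most 41.7 mm and 7.16 degrees, less where a joint would pass 70% of its speed; a pose out of reach is approached as far as the arm can. A call with a gripper value outside its range is refused whole. The fingers move at their own pace and stop on an object; "squeeze" is the grip in N (left out, the last holds). Time passes only in rows, so rows that repeat a pose let the fingers close, or fill a call up. It gives the time, the measured TCP pose, the force, the opening and the grip force at its end, in the units of the state.
- bot.state(): the state, without advancing time (a new reading comes with each control period).
- bot.camera(name): name is "scene" or "top" or "wrist"; returns (picture, depth): 420x560x3 uint8, red, green, blue; 420x560 float32, mm along the optical axis (not along the pixel's ray), 0 where there is no reading.
- bot.calibration(name): a dict with "fov_y" (degrees; the focal length in pixels is half the picture's height over the tangent of half this angle, whatever the lens; pixels are square), "cx", "cy" (the principal point, pixels), "dist_coeffs" ([k1, k2, p1, p2, k3] as OpenCV has them; the pictures are not rectified), "eye" and "orientation" of the camera in the world. Camera axes: x right, y down, z forward; pixel columns grow to the right and rows downward; lengths in mm; the calibration is good to about 2 mm. A picture is of the moment at which its call begins: read the wrist's pose just before it. calibration takes no time and is no camera call; for the wrist camera it gives the pose at the moment of the call.
- bot.finish_job(): hands the job in; it is judged then, once.
The state is a dict: "time_s": time; "joint_positions": joint angles; "dq": joint speeds; "tau": joint torques, N m; "tool_pos": TCP position; "tcp_rot": TCP orientation; "ft_force": force on the tool from outside, world axes, zero at the start; "ft_torque": the same for the moment, N m; "opening": finger opening in mm; "finger_force": force on a finger pad.
Only numpy, scipy, OpenCV 4.12 (cv2) and the standard library are available. Lean on these libraries where they do the work, as an engineer would, in place of code of your own. Each camera call takes 0.05 s, during which the arm holds its last target. There are 200 camera calls.

## Task

An aluminium plate lies askew in the drill jig, its corner slot loosely round the jig's locating peg. Slide the plate up until the bottom of the slot bears on the peg, then push its opposite corner so that it turns about the peg until its long edge comes up to the brass-tipped edge stop, and press it firmly there for a moment without pushing the stop off its setting. Then throw the red handle of the toggle clamp fully down so that the plate stays clamped in that position; leave the oil can, the cement jar, the pincers and the spare blanks where they are.

Things in the scene. Friction and masses are not known exactly. Their poses are not given: they have to be found in the camera images.
- plate: aluminium plate 150 x 90 x 8 mm, about 0.3 kg, flat on the jig's raised bed. Origin: underside, where the peg's axis comes when the slot's bottom bears on the peg. x: along the long sides from the slotted end (-20 mm) to the free end (+130); y: from the near long edge (-65 mm) to the far long edge (+25) that must meet the stop; z up. Starts 15 to 35 deg clockwise (from above) of its final place
- push_corner (a point): point on the plate's near long edge at the corner opposite the slot, half-way up: (115, -65, 4) mm in the plate's frame, axes as the plate's. Pushing here along the plate's +y turns it anticlockwise about the peg. The plate slides on the bed with 1 to 3 N of friction
- free_end (a point): middle of the push line on the plate's free end, half-way up: (130, 0, 4) mm in the plate's frame, axes as the plate's. Pushing here along the plate's -x slides the slot onto the peg; at the start the slot's bottom stands 3 to 7 mm short of it. The slot opens at the other end, on y = 0; it is 15 mm wide, its mouth 25 mm
- peg (a point): fixed steel locating peg, 12 mm diameter: the point on its axis at the height of the plate's top (36 mm above the bench); the peg ends 10 mm higher. Axes: jig x towards the stop's end, jig y away along the stop's rail. The jig is bolted down; its green base (282 x 176 mm) is 12 mm high, the steel bed 28 mm. The bed ends 85 mm from the peg in x, so the plate's free end and push corner overhang it
- edge_stop: blue block on a steel rail with a brass screw whose domed 10 mm tip points at the plate's far long edge. Origin: the very tip, 32 mm above the bench, 105 mm from the peg along jig x; its y points away from the plate. Its setting differs from run to run. Held on its rail by friction only, it slips at about 13 N. A drill-bush bridge, 73 mm high, spans the plate at jig x 45 to 75 mm
- clamp_handle (a joint): angle of the toggle clamp's red handle, rad: 0 = fully open (as at the start), 1.117 = fully down, clamped. It stays where it is left, needs 2 to 6 N at the red sleeve, most near the end, and goes over dead centre at about 1.065; down, a rubber foot presses on the plate with about 14 N
- handle_grip (a point): centre of the red sleeve of the clamp's handle, on its axis, 75 mm from the pivot. The sleeve is 19 mm thick and reaches from 40 to 110 mm from the pivot. Open, the handle leans away from the plate, 66 degrees above level; it is pushed away from the plate and down, turning about the pivot, until its axis is nearly level (68 mm above the bench)
- clamp_pivot (a point): axis of the clamp handle's hinge, fixed on the jig 66 mm above the bench, at (-108, -22) mm from the peg in jig x and y; axes as the jig's. The handle swings in the upright plane through this point along jig x, on its -x side; the hinge axis is jig y
- oil_can: red oil can with a drawn spout, 81 mm wide, 190 mm high, standing loose on the bench. Origin at the centre of its underside
- cement_jar: brown jar with a black lid, 66 mm wide, 88 mm high, standing loose on the bench. Origin at the centre of its underside
- pincers: pincers with red handles, 192 x 58 x 12 mm, lying loose on the bench. Origin at the centre of the underside
- blanks: stack of two more aluminium plates like the one in the jig, lying loose on the bench, 16 mm high. Origin on the underside, 20 mm from the slotted end; x runs to the free end (+130 mm)

How it is judged:
By the outcome, as a careful person would: the job done as asked, in the order asked, and still so for the second after the job is handed in, with the robot touching nothing.
It also fails if it takes over 61 s, if anything falls off the work surface, if the arm or the gripper's body presses on something with over 40 N, if the wrist force passes 120 N, or if a joint passes its speed limit or range.

## Working session

There is one attempt and no reset: what is moved stays moved. The work goes in short steps, Python scripts to look and compute and a tool call to move; the robot and the scene stay as the last step left them, time stands still between calls to the robot, and variables do not carry over. Pictures are saved under pics/ and viewed, at most 10 in all, crops included, and the job is handed in when it is done.

Besides the shell and the picture viewer there is one more tool, called after "Call:" by a JSON object that holds its "op" and its "data". jog_arm: Moves the arm, as the interface text tells. Its arguments: {"type":"object","properties":{"steps":{"type":"string"},"squeeze":{"type":"number"}},"required":["steps"]}

```bash
mkdir -p pics; cat > h.py <<'E'
import numpy as np, cv2
from rig import bot
def K(c):
    f=210/np.tan(np.radians(c["fov_y"])/2)
    return np.array([[f,0,c["cx"]],[0,f,c["cy"]],[0,0,1.]])
def ray(c,px):
    p=cv2.undistortPoints(np.array(px,float).reshape(-1,1,2),K(c),np.array(c["dist_coeffs"],float)).reshape(-1,2)
    d=np.c_[p,np.ones(len(p))]@np.array(c["orientation"]).T
    return np.array(c["eye"],float),d
def onplane(c,px,z):
    e,d=ray(c,px); return e+d*((z-e[2])/d[:,2])[:,None]
def withdepth(c,px,dep):
    e,d=ray(c,px); z=np.array([dep[int(round(v)),int(round(u))] for u,v in np.reshape(px,(-1,2))]); return e+d*z[:,None]
def grab(n,save=None):
    c=bot.calibration(n); im,d=bot.camera(n)
    if save: cv2.imwrite(f"pics/{save}.png",im[:,:,::-1]); np.savez(f"pics/{save}.npz",im=im,d=d,**{k:np.array(v) for k,v in c.items()})
    return c,im,d
def load(s):
    z=np.load(f"pics/{s}.npz"); c={k:z[k] for k in z.files}; c["fov_y"]=float(c["fov_y"]);c["cx"]=float(c["cx"]);c["cy"]=float(c["cy"]); return c,z["im"],z["d"]
E
python3 - <<'E'
from h import *
for n in("top","scene"):
    c,im,d=grab(n,n+"0"); print(n,c["eye"],c["fov_y"],np.round(c["orientation"],2).tolist())
print(bot.state())
E
```

```text
top [ 347.29104055   30.67243269 1437.2908914 ] 46.502197390275704 [[0.0, -0.99, 0.13], [-1.0, -0.0, -0.0], [0.0, -0.13, -0.99]]
scene [-314.98613454  759.50616162  883.54655897] 49.232415041971635 [[-0.66, -0.43, 0.62], [-0.75, 0.38, -0.53], [-0.01, -0.82, -0.58]]
{'time_s': 0.1, 'joint_positions': array([-1.03442169e+00,  2.55705006e-01,  1.07122496e-01, -3.88998740e-04,
       -1.42388318e+00, -2.84603688e-01]), 'dq': array([-0.00177001, -0.00163643,  0.00281865,  0.00162745,  0.00042681,
       -0.00013926]), 'tau': array([-1.94692206e-03, -3.87601483e+01,  2.38477242e+01,  5.37795648e+00,
       -3.74204916e-03, -7.74214442e-06]), 'tool_pos': array([ 136.95198421, -532.22651595,  230.47769346]), 'tcp_rot': array([[-9.68487001e-01, -2.49063558e-01, -5.22309571e-04],
       [-2.49064086e-01,  9.68485632e-01,  1.63156683e-03],
       [ 9.94854765e-05,  1.71023982e-03, -9.99998533e-01]]), 'ft_force': array([ 0.29697601,  0.00566902, -0.14897858]), 'ft_torque': array([-0.01758705, -0.02764162, -0.0118429 ]), 'finger_force': 0.0, 'opening': 85.13373174724377}
```

View pics/top0.png

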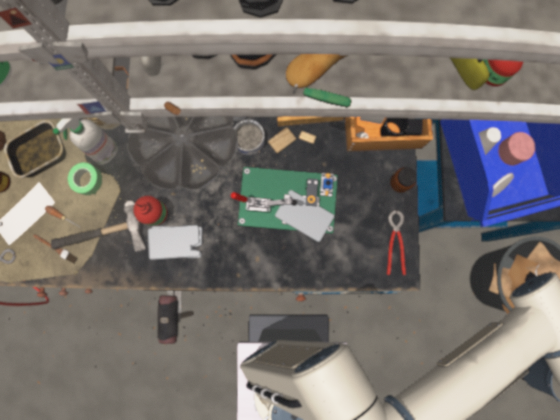

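View pics/scene0.png

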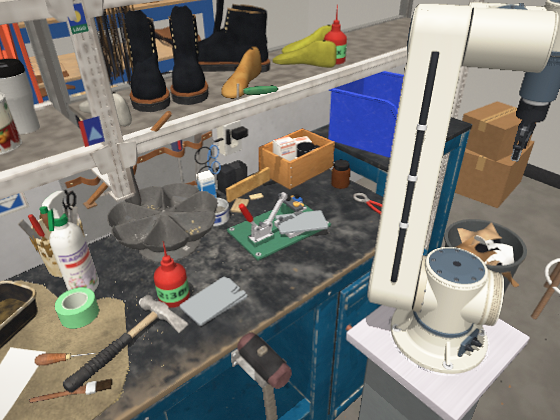

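Top view: green jig at px (240–335, 168–230), plate at (280–333, 203–240), handle at (237,196), blue stop at (327,184). Jig x runs toward world −y, jig y toward +x. I'll get rough numbers and bring the wrist camera over it.

```bash
python3 - <<'E'
from h import *
c,im,d=load("top0")
hsv=cv2.cvtColor(im,cv2.COLOR_RGB2HSV)
m=cv2.inRange(hsv,(65,90,40),(90,255,200)); m[:160]=0;m[240:]=0;m[:,:230]=0;m[:,345:]=0
ys,xs=np.nonzero(m); pts=np.c_[xs,ys]
r=cv2.minAreaRect(onplane(c,pts,12)[:,:2].astype(np.float32)); print(r, cv2.boxPoints(r))
print("plate px", onplane(c,[[333,218],[322,241],[277,222]],36))
print("stop",withdepth(c,[[327,184],[237,196],[312,200]],d))
print("shelf",withdepth(c,[[300,108],[300,115],[450,108],[300,40],[182,150],[250,135],[380,130],[282,140],[403,180]],d))
s=bot.state(); w=bot.calibration("wrist"); print(w)
R=s["tcp_rot"]; print("cam in tool", R.T@(np.array(w["eye"])-s["tool_pos"]), R.T@np.array(w["orientation"]))
E
```

```text
((568.85205078125, 13.634033203125), (278.1057434082031, 173.95518493652344), 85.05780029296875) [[ 470.21832  -117.408676]
 [ 643.5268   -132.39503 ]
 [ 667.4858    144.67674 ]
 [ 494.1773    159.6631  ]]
plate px [[ 511.56079643 -117.53028396   36.        ]
 [ 444.91986665  -85.16627255   36.        ]
 [ 499.54929255   44.3622125    36.        ]]
stop [[608.53755092 -99.66716155  51.3174414 ]
 [554.95638443 149.38134161 160.56059894]
 [560.03769947 -55.35709641  61.74181141]]
shelf [[ 723.84892981  -10.15665198  372.96308976]
 [ 719.66035927  -11.5015869   335.89747959]
 [ 730.68667733 -360.63425625  371.67788104]
 [ 719.30718627    2.23373815  712.12851565]
 [ 693.00998257  310.7189122   113.85983607]
 [ 765.47150967  127.08507582   12.64601517]
 [ 783.10621714 -266.76064457   15.44480786]
 [ 750.20798608   30.58261723   11.89551712]
 [ 616.49643873 -315.93659545   78.04512051]]
{'fov_y': 71.02722321016763, 'cx': 277.05199994315615, 'cy': 207.0647391776235, 'dist_coeffs': array([-0.0034371,  0.       ,  0.       ,  0.       ,  0.       ]), 'eye': array([  73.60890814, -549.76365738,  374.09273487]), 'orientation': array([[-0.24916188,  0.93427281,  0.25505427],
       [ 0.96845974,  0.23981593,  0.06763169],
       [ 0.00202037,  0.26386103, -0.96455859]])}
cam in tool [  65.72910549   -0.96240144 -143.61035899] [[ 1.01706628e-04 -9.64534353e-01 -2.63957329e-01]
 [ 9.99999947e-01  1.62407226e-05  3.25968927e-04]
 [-3.10121370e-04 -2.63957348e-01  9.64534303e-01]]
```

Call:
{"op": "jog_arm", "data": {"steps": "-1 -0.27 0.22 0 0 0 10; -1 -0.27 0.22 0 0 0 10; -1 -0.27 0.22 0 0 0 10; -1 -0.27 0.22 0 0 0 10; -1 -0.27 0.22 0 0 0 10; -1 -0.27 0.22 0 0 0 10; -1 -0.27 0.22 0 0 0 10; -1 -0.515 0.427 0 0 0 19.3; -1 -0.515 0.427 0 0 0 19.3; -1 -0.515 0.427 0 0 0 19.3"}}

```text
time_s: 0.93
tool_pos: [376.7, -203.7, 231.2]
tcp_rot: [[-0.996, 0.089, -0.0], [0.089, 0.996, 0.0], [0.0, 0.0, -1.0]]
ft_force: [1.1, -0.7, 0.1]
opening: 0.3
finger_force: 0.0
```

Call:
{"op": "jog_arm", "data": {"steps": "-1 -0.19 0.15 0 0 0 0; -1 -0.19 0.15 0 0 0 0; -1 -0.19 0.15 0 0 0 0; -1 -0.19 0.15 0 0 0 0; -1 -0.19 0.15 0 0 0 0; -1 -0.19 0.15 0 0 0 0; -1 -0.19 0.15 0 0 0 0; -1 -0.19 0.15 0 0 0 0; -1 -0.19 0.15 0 0 0 0; -1 -0.19 0.15 0 0 0 0"}}

```text
time_s: 1.77
tool_pos: [577.7, -72.8, 231.5]
tcp_rot: [[-0.996, 0.086, 0.0], [0.086, 0.996, -0.0], [-0.0, -0.0, -1.0]]
ft_force: [-0.1, 0.0, 0.1]
opening: -0.1
finger_force: 0.0
```

```bash
python3 - <<'E'
from h import *
grab("wrist","w1")
E
```

```text
(no output)
```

View pics/w1.png

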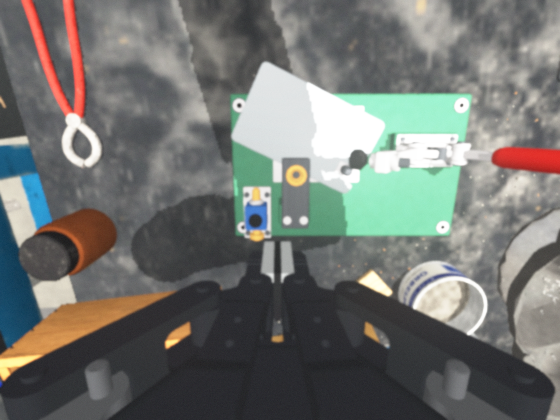

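Call:
{"op": "jog_arm", "data": {"steps": "-1 0.07 0.10 0 0 0 0; -1 0.07 0.10 0 0 0 0; -1 0.07 0.10 0 0 0 0; -1 0.07 0.10 0 0 0 0; -1 0.07 0.10 0 0 0 0; -1 0.07 0.10 0 0 0 0; -1 0.07 0.10 0 0 0 0; -1 0.07 0.10 0 0 0 0; -1 0.07 0.10 0 0 0 0; -1 0.07 0.10 0 0 0 0"}}

```text
time_s: 2.65
tool_pos: [517.4, 32.7, 231.1]
tcp_rot: [[-0.996, 0.086, -0.0], [0.086, 0.996, -0.0], [0.0, -0.0, -1.0]]
ft_force: [-0.1, 0.5, -0.2]
opening: -0.0
finger_force: 0.0
```

```bash
python3 - <<'E'
from h import *
grab("wrist","w2")
E
```

```text
(no output)
```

View pics/w2.png

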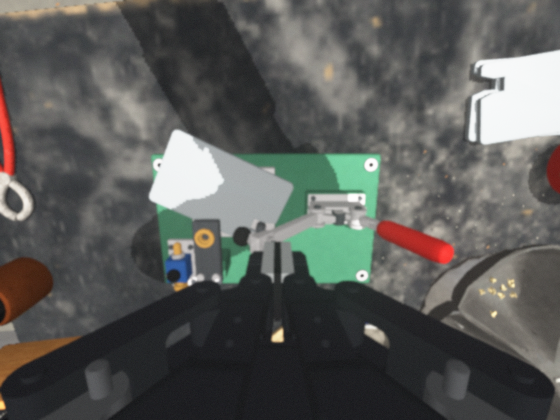

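In w1 (image up = −jig y, left = +jig x): plate corners about (267,62), (232,132), (385,125), (347,192); stop's brass tip ≈ (256,188); rubber foot (358,158); red sleeve (500–560,158). I'll enlarge it for the slot and the peg.

```bash
python3 - <<'E'
import cv2
a=cv2.imread("pics/w1.png")[50:245,220:480]
cv2.imwrite("pics/w1c.png",cv2.resize(a,None,fx=3,fy=3,interpolation=cv2.INTER_CUBIC))
E
```

```text
(no output)
```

View pics/w1c.png

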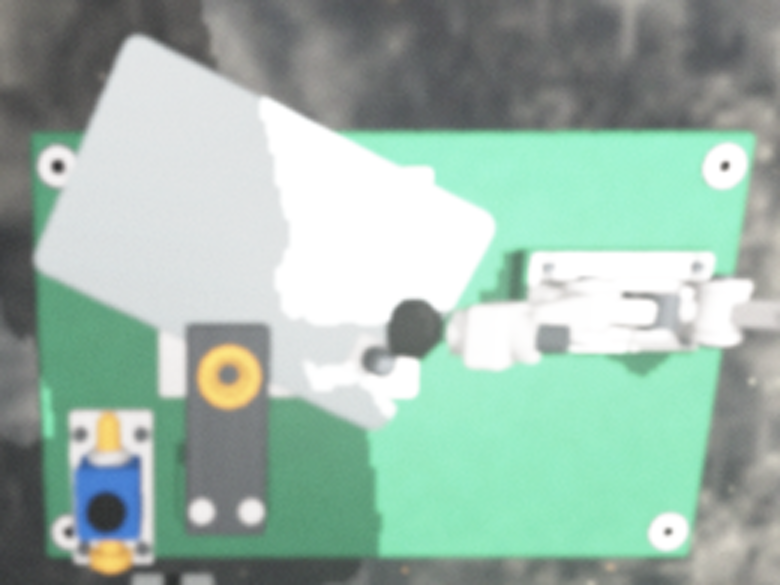

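Crop shows: plate corners at crop (133,33), (34,258), (497,222), (378,430); peg top (378,360); stop tip (108,412); base corners (34,133), (755,133), (690,555), (48,557).

```bash
python3 - <<'E'
from h import *
np.set_printoptions(precision=1,suppress=True)
c,im,d=load("w1"); c2,im2,d2=load("w2")
P=lambda q:np.array(q,float)/3+[220,50]
base=onplane(c,P([[34,133],[755,133],[690,555],[48,557]]),12)
print("base",base, np.linalg.norm(np.diff(base,axis=0),axis=1))
jx=base[0]-base[1]; jx+=base[3]-base[2]; jx/=np.linalg.norm(jx); jy=np.array([-jx[1],jx[0],0]); print("jx",jx,"jy",jy)
peg=onplane(c,P([[378,360]]),46)[0]; print("peg",peg)
tip=onplane(c,P([[108,411]]),32)[0]; print("tip",tip)
J=lambda p:np.c_[(p-peg)@jx,(p-peg)@jy]
print("tip,base in jig",J(tip[None]),J(base))
plf=onplane(c,P([[125,46],[38,245]]),36); pln=onplane(c,P([[150,36],[480,205]]),36); plq=onplane(c,P([[45,266],[185,332]]),36)
ux=pln[0]-pln[1];ux/=np.linalg.norm(ux); print("ux near",ux, "far",(plq[0]-plq[1])/np.linalg.norm(plq[0]-plq[1]), "free", (plf[0]-plf[1])/np.linalg.norm(plf[0]-plf[1]))
uy=np.array([-ux[1],ux[0],0])
O=plf.mean(0)@ux-130; Oy=(pln.mean(0)@uy+65); Oy2=plq.mean(0)@uy-25
print("Oy near/far",Oy,Oy2)
org=ux*O+uy*(Oy+Oy2)/2; print("plate origin",org[:2],"peg-org in plate",(peg-org)@ux,(peg-org)@uy)
print("angle rel jig deg",np.degrees(np.arctan2(ux[:2]@jy[:2],ux[:2]@jx[:2])))
fe=org+130*ux; pc=org+115*ux-65*uy; print("free_end",fe[:2],"push_corner",pc[:2])
print("depth heights plate, base, handle",withdepth(c,[[255,110],[440,180],[520,158]],d)); 
print("handle w2",withdepth(c2,[[385,228],[445,252]],d2))
piv=peg-108*jx-22*jy; print("pivot",piv)
# triangulate: plate corners w1/w2 (near-free, far-free, near-slot)
for a,b in (((264.3,61),(179,130)),((231.3,136),(151,197)),((385.7,124),(293,184))):
    e1,r1=ray(c,[a]);e2,r2=ray(c2,[b]); A=np.c_[r1[0],-r2[0]]; s=np.linalg.lstsq(A,e2-e1,rcond=None)[0]; print("tri",(e1+s[0]*r1[0]+e2+s[1]*r2[0])/2)
E
```

```text
base [[ 472.  -117.4   12. ]
 [ 495.6  160.4   12. ]
 [ 668.8  147.2   12. ]
 [ 645.6 -133.2   12. ]] [278.8 173.7 281.4]
jx [-0.1 -1.   0. ] jy [ 1.  -0.1  0. ]
peg [565.8   5.3  46. ]
tip [579.2 -98.5  32. ]
tip,base in jig [[102.3  22. ]] [[ 130.1  -83.3]
 [-148.7  -82.9]
 [-150.    90.8]
 [ 131.4   91.1]]
ux near [-0.5 -0.9  0. ] far [-0.5 -0.9  0. ] free [-0.9  0.5  0. ]
Oy near/far 486.1789386976209 484.37158579329565
plate origin [563.3   4.7] peg-org in plate -1.8256717751885434 1.8726202883320853
angle rel jig deg -25.245972737981564
free_end [ 498.2 -107.8] push_corner [449.5 -62.3]
depth heights plate, base, handle [[492.9 -90.2  36.7]
 [593.6 129.   13.3]
 [555.2 134.1 125.7]]
handle w2 [[551.7 130.3 115. ]
 [555.1 157.6 167.2]]
pivot [552.9 114.8  46. ]
tri [444.7 -74.7  28.3]
tri [ 519.  -119.7   32.6]
tri [518.8  51.3  38. ]
```

Call:
{"op": "jog_arm", "data": {"steps": "-1 0.022 -0.17 0.10 0 0 25; -1 0.022 -0.17 0.10 0 0 25; -1 0.022 -0.17 0.10 0 0 25; -1 0.022 -0.17 0.10 0 0 25; -1 0.022 -0.17 0.10 0 0 25; -1 0.022 -0.17 0.10 0 0 25; -1 0.022 -0.17 0.18 0 0 25; -1 0.022 -0.17 0.18 0 0 25; -1 0.022 -0.17 0.208 0 0 25; -1 0.022 -0.17 0.208 0 0 25"}}

```text
time_s: 3.53
tool_pos: [476.5, -133.8, 18.1]
tcp_rot: [[-0.866, 0.499, -0.011], [0.499, 0.866, 0.001], [0.01, -0.004, -1.0]]
ft_force: [-1.0, -0.0, -0.8]
opening: 0.2
finger_force: 0.0
```

Call:
{"op": "jog_arm", "data": {"steps": "-1 -0.006 0.004 0 0 0 0; -1 -0.006 0.008 0 0 0 0; -1 -0.006 0.011 0 0 0 0; -1 -0.006 0.012 0 0 0 0; -1 -0.006 0.013 0 0 0 0; -1 -0.006 0.014 0 0 0 0; -1 -0.006 0.015 0 0 0 0; -1 -0.006 0.016 0 0 0 0; -1 -0.006 0.017 0 0 0 0; -1 -0.006 0.017 0 0 0 0"}}

```text
time_s: 4.37
tool_pos: [494.4, -122.5, 23.3]
tcp_rot: [[-0.867, 0.498, -0.0], [0.498, 0.867, -0.0], [0.0, -0.0, -1.0]]
ft_force: [0.0, -0.5, 0.4]
opening: -0.2
finger_force: 0.2
```

Call:
{"op": "jog_arm", "data": {"steps": "-1 0.004 0.000 0 0 0 0; -1 0.004 0.000 0 0 0 0; -1 0.004 0.001 0 0 0 0; -1 0.004 0.002 0 0 0 0; -1 0.004 0.003 0 0 0 0; -1 0.004 0.004 0 0 0 0; -1 0.004 0.005 0 0 0 0; -1 0.004 0.006 0 0 0 0; -1 0.004 0.006 0 0 0 0; -1 0.004 0.006 0 0 0 0"}}

```text
time_s: 5.2
tool_pos: [493.9, -115.2, 23.2]
tcp_rot: [[-0.867, 0.498, -0.0], [0.498, 0.867, -0.0], [0.0, -0.0, -1.0]]
ft_force: [0.2, -1.3, -0.9]
opening: -0.1
finger_force: 0.7
```

Call:
{"op": "jog_arm", "data": {"steps": "-1 0 0.0005 0 0 0 0; -1 0 0.001 0 0 0 0; -1 0 0.0015 0 0 0 0; -1 0 0.002 0 0 0 0; -1 0 0.0025 0 0 0 0; -1 0 0.003 0 0 0 0; -1 0 0.003 0 0 0 0; -1 0 0.003 0 0 0 0; -1 0 0.003 0 0 0 0; -1 0 0.003 0 0 0 0"}}

```text
time_s: 6.03
tool_pos: [493.6, -114.4, 23.2]
tcp_rot: [[-0.867, 0.498, -0.004], [0.498, 0.867, -0.003], [0.002, -0.004, -1.0]]
ft_force: [-4.2, -9.9, 1.3]
opening: 0.3
finger_force: 5.3
```

Call:
{"op": "jog_arm", "data": {"steps": "-1 0 0.0005 0 0 0 0; -1 0 0.001 0 0 0 0; -1 0 0.0015 0 0 0 0; -1 0 0.002 0 0 0 0; -1 0 0.002 0 0 0 0; -1 0 0.002 0 0 0 0; -1 0 0.002 0 0 0 0; -1 0 0.002 0 0 0 0; -1 0 0.002 0 0 0 0; -1 0 0.002 0 0 0 0"}}

```text
time_s: 6.87
tool_pos: [493.5, -114.0, 23.2]
tcp_rot: [[-0.867, 0.498, -0.006], [0.498, 0.867, -0.004], [0.003, -0.007, -1.0]]
ft_force: [-5.8, -15.2, 3.7]
opening: 0.2
finger_force: 8.2
```

Call:
{"op": "jog_arm", "data": {"steps": "-1 0 -0.03 0 0 0 0; -1 0 -0.03 0 0 0 0; -1 0.04 -0.03 0 0 0 0; -1 0.08 -0.03 0 0 0 0; -1 0.089 -0.03 0 0 0 0; -1 0.089 -0.03 0 0 0 0; -1 0.089 0.018 0 0 0 0; -1 0.089 0.018 0 0 0 0; -1 0.089 0.018 0 0 0 0; -1 0.089 0.018 0 0 0 0"}}

```text
time_s: 7.7
tool_pos: [429.4, -50.4, 23.5]
tcp_rot: [[-0.868, 0.497, 0.001], [0.497, 0.868, 0.0], [-0.001, 0.001, -1.0]]
ft_force: [0.0, -0.0, 0.1]
opening: -0.4
finger_force: 0.0
```

```bash
python3 - <<'E'
from h import *
c,im,d=grab("wrist","w3")
s=bot.state(); print(s["tool_pos"],s["ft_force"])
c,im,d=grab("top","top3")
a=im[150:260,220:360]; b=cv2.resize(a[:,:,::-1],None,fx=3.5,fy=3.5,interpolation=cv2.INTER_CUBIC)
cv2.imwrite("pics/both3.png",np.vstack([cv2.imread("pics/w3.png")[:210],cv2.copyMakeBorder(b,0,0,0,560-b.shape[1],cv2.BORDER_CONSTANT)]) )
E
```

```text
[428.80632756 -50.87428041  23.31255003] [-1.04042501 -0.84009539  0.13878359]
```

View pics/both3.png

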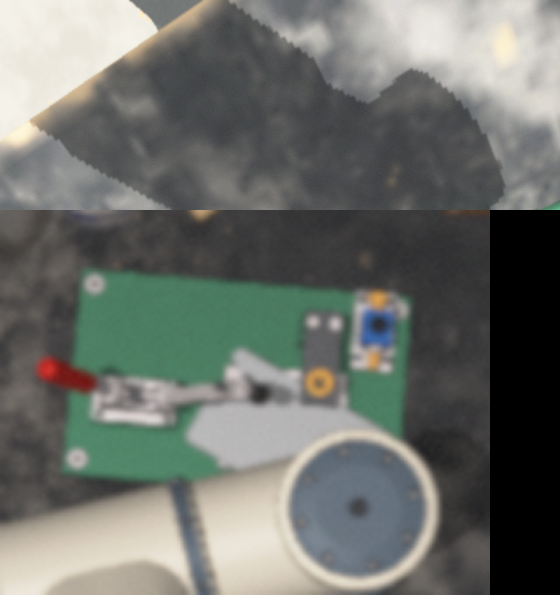

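Call:
{"op": "jog_arm", "data": {"steps": "-1 -0.010 0 0 0 0 0; -1 -0.0143 0 0 0 0 0; -1 -0.0185 -0.0026 0 0 0 -2; -1 -0.0226 -0.0051 0 0 0 -4; -1 -0.027 -0.0073 0 0 0 -6; -1 -0.0313 -0.0095 0 0 0 -8; -1 -0.0358 -0.0114 0 0 0 -10; -1 -0.0403 -0.0133 0 0 0 -12; -1 -0.0449 -0.0149 0 0 0 -14; -1 -0.0495 -0.0165 0 0 0 -16"}}

```text
time_s: 8.63
tool_pos: [463.0, -90.7, 23.1]
tcp_rot: [[-0.971, 0.239, -0.001], [0.239, 0.971, 0.0], [0.001, -0.0, -1.0]]
ft_force: [-1.2, 1.1, 0.0]
opening: -0.3
finger_force: 0.6
```

Call:
{"op": "jog_arm", "data": {"steps": "-1 -0.002 -0.0013 0 0 0 -1; -1 -0.0041 -0.0026 0 0 0 -2; -1 -0.0062 -0.0038 0 0 0 -3; -1 -0.0083 -0.005 0 0 0 -4; -1 -0.0094 -0.0056 0 0 0 -4.5; -1 -0.0105 -0.0062 0 0 0 -5; -1 -0.0105 -0.0062 0 0 0 -5; -1 -0.0105 -0.0062 0 0 0 -5; -1 -0.0105 -0.0062 0 0 0 -5; -1 -0.0105 -0.0062 0 0 0 -5"}}

```text
time_s: 9.47
tool_pos: [471.9, -98.3, 23.4]
tcp_rot: [[-0.988, 0.154, 0.0], [0.154, 0.988, 0.0], [-0.0, 0.0, -1.0]]
ft_force: [-0.6, -0.2, -0.6]
opening: -0.3
finger_force: 0.1
```

Call:
{"op": "jog_arm", "data": {"steps": "-1 -0.001 -0.0006 0 0 0 -0.5; -1 -0.002 -0.0012 0 0 0 -1; -1 -0.002 -0.0012 0 0 0 -1; -1 -0.002 -0.0012 0 0 0 -1; -1 -0.002 -0.0012 0 0 0 -1; -1 -0.002 -0.0012 0 0 0 -1; -1 -0.002 -0.0012 0 0 0 -1; -1 -0.002 -0.0012 0 0 0 -1; -1 -0.002 -0.0012 0 0 0 -1; -1 -0.002 -0.0012 0 0 0 -1"}}

```text
time_s: 10.3
tool_pos: [473.5, -99.9, 23.3]
tcp_rot: [[-0.991, 0.137, 0.0], [0.137, 0.991, -0.0], [-0.0, -0.0, -1.0]]
ft_force: [-1.6, -0.2, 0.5]
opening: 0.1
finger_force: 0.4
```

Call:
{"op": "jog_arm", "data": {"steps": "-1 -0.0005 -0.0003 0 0 0 -0.25; -1 -0.001 -0.0006 0 0 0 -0.5; -1 -0.001 -0.0006 0 0 0 -0.5; -1 -0.0015 -0.0009 0 0 0 -0.75; -1 -0.002 -0.0012 0 0 0 -1; -1 -0.002 -0.0012 0 0 0 -1; -1 -0.002 -0.0012 0 0 0 -1; -1 -0.002 -0.0012 0 0 0 -1; -1 -0.002 -0.0012 0 0 0 -1; -1 -0.002 -0.0012 0 0 0 -1"}}

```text
time_s: 11.13
tool_pos: [475.3, -101.4, 23.3]
tcp_rot: [[-0.993, 0.12, 0.0], [0.12, 0.993, -0.0], [-0.0, -0.0, -1.0]]
ft_force: [-0.7, -0.8, -0.6]
opening: -0.1
finger_force: 0.4
```

```bash
python3 - <<'E'
from h import *
c,im,d=grab("top","top4")
a=im[150:250,220:360]; b=cv2.resize(a[:,:,::-1],None,fx=4,fy=4,interpolation=cv2.INTER_CUBIC)
c,im,d=grab("scene","sc4")
e=cv2.resize(im[190:265,220:340,::-1],(560,350),interpolation=cv2.INTER_CUBIC)[:200]
cv2.imwrite("pics/both4.png",np.vstack([b,cv2.resize(im[190:250,220:340,::-1],(560,190),interpolation=cv2.INTER_CUBIC)]))
print(bot.state()["ft_force"])
E
```

```text
[-0.50825162 -0.18335492 -0.06908487]
```

View pics/both4.png

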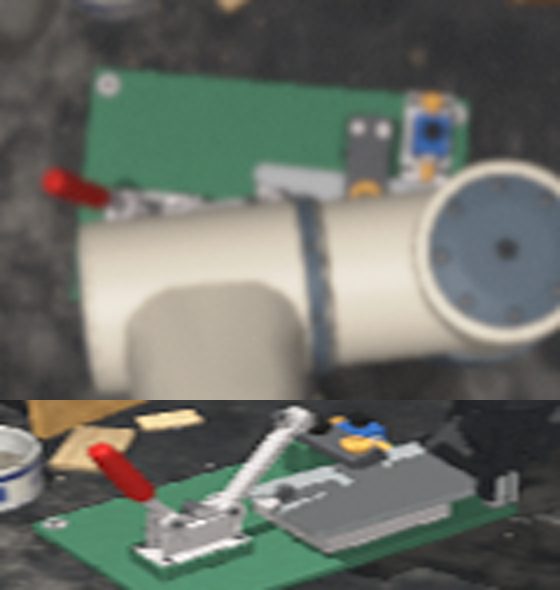

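The plate has turned nearly square; its far edge (crop ~(425,183)) is just short of the brass tip (~(428,175)). Continue slowly.

Call:
{"op": "jog_arm", "data": {"steps": "-1 -0.0005 -0.0003 0 0 0 -0.25; -1 -0.001 -0.0006 0 0 0 -0.5; -1 -0.001 -0.0006 0 0 0 -0.5; -1 -0.0015 -0.0009 0 0 0 -0.75; -1 -0.002 -0.0012 0 0 0 -1; -1 -0.002 -0.0012 0 0 0 -1; -1 -0.002 -0.0012 0 0 0 -1; -1 -0.002 -0.0012 0 0 0 -1; -1 -0.002 -0.0012 0 0 0 -1; -1 -0.002 -0.0012 0 0 0 -1"}}

```text
time_s: 12.07
tool_pos: [476.4, -102.6, 23.1]
tcp_rot: [[-0.995, 0.103, -0.001], [0.103, 0.995, 0.0], [0.001, 0.0, -1.0]]
ft_force: [-4.6, 2.3, 3.4]
opening: -0.1
finger_force: 2.3
```

Call:
{"op": "jog_arm", "data": {"steps": "-1 -0.0005 0 0 0 0 0; -1 -0.001 0 0 0 0 0; -1 -0.001 0 0 0 0 0; -1 -0.001 0 0 0 0 0; -1 -0.001 0 0 0 0 0; -1 -0.001 0 0 0 0 0; -1 -0.001 0 0 0 0 0; -1 -0.001 0 0 0 0 0; -1 -0.001 0 0 0 0 0; -1 -0.001 0 0 0 0 0"}}

```text
time_s: 12.9
tool_pos: [476.5, -102.7, 23.0]
tcp_rot: [[-0.995, 0.103, -0.003], [0.103, 0.995, 0.0], [0.003, 0.0, -1.0]]
ft_force: [-6.4, 3.0, 5.2]
opening: -0.3
finger_force: 3.5
```

Call:
{"op": "jog_arm", "data": {"steps": "-1 0 0.0005 0 0 0 0; -1 0 0.001 0 0 0 0; -1 0 0.0015 0 0 0 0; -1 0 0.002 0 0 0 0; -1 -0.0003 0.002 0 0 0 0; -1 -0.0006 0.002 0 0 0 0; -1 -0.0006 0.002 0 0 0 0; -1 -0.0006 0.002 0 0 0 0; -1 -0.0006 0.002 0 0 0 0; -1 -0.0006 0.002 0 0 0 0"}}

```text
time_s: 13.73
tool_pos: [476.5, -101.9, 22.7]
tcp_rot: [[-0.995, 0.103, -0.005], [0.103, 0.995, -0.001], [0.005, -0.002, -1.0]]
ft_force: [-7.4, -2.0, 3.7]
opening: -0.1
finger_force: 3.4
```

Call:
{"op": "jog_arm", "data": {"steps": "-1 -0.0003 0 0 0 0 0; -1 -0.0006 0 0 0 0 0; -1 -0.0006 0 0 0 0 0; -1 -0.0006 0 0 0 0 0; -1 -0.0006 0 0 0 0 0; -1 -0.0006 0 0 0 0 0; -1 -0.0006 0 0 0 0 0; -1 -0.0006 0 0 0 0 0; -1 -0.0006 0 0 0 0 0; -1 -0.0006 0 0 0 0 0"}}

```text
time_s: 14.57
tool_pos: [476.5, -101.9, 22.5]
tcp_rot: [[-0.995, 0.103, -0.006], [0.103, 0.995, -0.001], [0.006, -0.002, -1.0]]
ft_force: [-9.0, -1.8, 3.2]
opening: 0.1
finger_force: 4.0
```

Call:
{"op": "jog_arm", "data": {"steps": "-1 0.025 0 0 0 0 0; -1 0.025 -0.03 0 0 0 0; -1 0.025 -0.045 0 0 0 0; -1 -0.01 -0.045 0 0 0 0; -1 -0.045 -0.045 0 0 0 0; -1 -0.08 -0.045 0 0 0 0; -1 -0.08 -0.045 0 0 0 0; -1 -0.08 -0.035 0 0 0 0; -1 -0.08 -0.03 0 0 0 0; -1 -0.08 -0.03 0 0 0 0"}}

```text
time_s: 15.4
tool_pos: [556.0, -138.0, 23.3]
tcp_rot: [[-0.995, 0.101, 0.0], [0.101, 0.995, 0.0], [-0.0, 0.0, -1.0]]
ft_force: [-0.2, -0.3, -0.8]
opening: 0.2
finger_force: 0.0
```

Call:
{"op": "jog_arm", "data": {"steps": "-1 0 0.001 0 0 0 0; -1 0 0.002 0 0 0 0; -1 0 0.003 0 0 0 0; -1 0 0.004 0 0 0 0; -1 0 0.005 0 0 0 0; -1 0 0.006 0 0 0 0; -1 0 0.006 0 0 0 0; -1 0 0.006 0 0 0 0; -1 0 0.006 0 0 0 0; -1 0 0.006 0 0 0 0"}}

```text
time_s: 16.23
tool_pos: [556.4, -134.4, 23.5]
tcp_rot: [[-0.995, 0.102, -0.001], [0.102, 0.995, -0.002], [0.0, -0.002, -1.0]]
ft_force: [-0.8, -4.3, 0.4]
opening: 0.0
finger_force: 2.8
```

Call:
{"op": "jog_arm", "data": {"steps": "-1 0 0.0005 0 0 0 0; -1 0 0.001 0 0 0 0; -1 0 0.0015 0 0 0 0; -1 0 0.002 0 0 0 0; -1 0 0.002 0 0 0 0; -1 0 0.002 0 0 0 0; -1 0 0.002 0 0 0 0; -1 0 0.002 0 0 0 0; -1 0 0.002 0 0 0 0; -1 0 0.002 0 0 0 0"}}

```text
time_s: 17.07
tool_pos: [556.3, -134.0, 23.6]
tcp_rot: [[-0.995, 0.102, -0.001], [0.102, 0.995, -0.004], [0.001, -0.004, -1.0]]
ft_force: [0.2, -11.5, -0.7]
opening: 0.0
finger_force: 5.9
```

Call:
{"op": "jog_arm", "data": {"steps": "-1 0 -0.025 0 0 0 0; -1 0 -0.025 0 0 0 0; -1 0.04 -0.025 0 0 0 0; -1 0.08 -0.025 0 0 0 0; -1 0.105 -0.025 0 0 0 0; -1 0.105 -0.01 0 0 0 0; -1 0.105 0.022 0 0 0 0; -1 0.095 0.022 0 0 0 0; -1 0.087 0.022 0 0 0 0; -1 0.086 0.022 0 0 0 0"}}

```text
time_s: 17.9
tool_pos: [475.3, -100.3, 23.6]
tcp_rot: [[-0.995, 0.101, 0.002], [0.101, 0.995, -0.0], [-0.002, 0.0, -1.0]]
ft_force: [-0.1, -0.2, 0.1]
opening: 0.2
finger_force: 0.0
```

Call:
{"op": "jog_arm", "data": {"steps": "-1 -0.001 0 0 0 0 0; -1 -0.002 0 0 0 0 0; -1 -0.003 0 0 0 0 0; -1 -0.004 0 0 0 0 0; -1 -0.0045 0 0 0 0 0; -1 -0.005 0 0 0 0 0; -1 -0.0055 0.0003 0 0 0 0; -1 -0.0055 0.0005 0 0 0 0; -1 -0.0055 0.0005 0 0 0 0; -1 -0.0055 0.0005 0 0 0 0"}}

```text
time_s: 18.73
tool_pos: [476.3, -101.4, 22.7]
tcp_rot: [[-0.995, 0.103, -0.005], [0.103, 0.995, -0.001], [0.005, -0.001, -1.0]]
ft_force: [-6.3, -3.0, 4.2]
opening: 0.3
finger_force: 3.2
```

Call:
{"op": "jog_arm", "data": {"steps": "-1 -0.0003 0 0 0 0 0; -1 -0.0006 0 0 0 0 0; -1 -0.0009 0 0 0 0 0; -1 -0.0009 0 0 0 0 0; -1 -0.0009 0 0 0 0 0; -1 -0.0009 0 0 0 0 0; -1 -0.0009 0 0 0 0 0; -1 -0.0009 0 0 0 0 0; -1 -0.0009 0 0 0 0 0; -1 -0.0009 0 0 0 0 0"}}

```text
time_s: 19.57
tool_pos: [476.4, -101.4, 22.6]
tcp_rot: [[-0.995, 0.103, -0.007], [0.103, 0.995, -0.001], [0.007, -0.001, -1.0]]
ft_force: [-8.2, -1.5, 6.4]
opening: -0.3
finger_force: 4.2
```

Call:
{"op": "jog_arm", "data": {"steps": "-1 0.025 0 0 0 0 0; -1 0.025 0 -0.04 0 0 0; -1 0.025 0 -0.08 0 0 0; -1 0.025 0 -0.12 0 0 0; -1 0.025 0 -0.16 0 0 0; -1 0.025 0.02 -0.195 0 0 0; -1 0.01 0.055 -0.195 0 0 0; -1 -0.01 0.09 -0.195 0 0 0; -1 -0.02 0.125 -0.195 0 0 -1; -1 -0.02 0.125 -0.195 0 0 -1"}}

```text
time_s: 20.4
tool_pos: [514.8, 26.3, 217.6]
tcp_rot: [[-0.997, 0.081, 0.001], [0.081, 0.997, 0.002], [-0.001, 0.002, -1.0]]
ft_force: [-0.1, -0.5, -0.1]
opening: 0.2
finger_force: 0.0
```

```bash
python3 - <<'E'
from h import *
np.set_printoptions(precision=1,suppress=True)
piv=np.array([552.9,114.7,0]);jx=np.array([-.0836,-.9965,0]);jy=np.array([.9965,-.0836,0])
for n in("w1","w2","top0"):
    c,im,d=load(n); uv=np.stack(np.meshgrid(np.arange(560),np.arange(420)),-1).reshape(-1,2)
    p=withdepth(c,uv,d)-piv; X=p@jx;Y=p@jy;Z=p[:,2]
    print(n)
    for x in range(-80,80,10):
        k=(abs(X-x)<5)&(abs(Y)<25)&(Z>20)&(Z<200)&(d.ravel()>0)
        if k.any(): i=np.argmax(Z*k); print(x,Z[i],"Y",Y[i], "n",k.sum(),end=" | ")
    print()
c,im,d=grab("wrist","w5")
print(bot.state()["tool_pos"])
a=im[:250]; cv2.imwrite("pics/w5c.png",cv2.resize(a[:,:,::-1],(800,357)))
E
```

```text
w1
-40 145.80105033981337 Y 11.147585263840993 n 7 | -30 151.20798246028954 Y 1.1205359119123302 n 581 | -20 141.68543456217697 Y 6.974206393449271 n 737 | -10 119.47051738974454 Y 0.492235888676312 n 602 | 0 87.19723909624463 Y 4.6407576140975895 n 492 | 10 74.91979421784112 Y -3.094531594340005 n 308 | 20 77.68067871564028 Y -2.322673589650059 n 376 | 30 75.63841196653146 Y 1.7936388009743953 n 241 | 40 74.52086354356857 Y -7.045582567751722 n 275 | 50 88.56018595862594 Y 3.468777209616639 n 305 | 60 100.65467826975691 Y -0.48178074675102367 n 53 | 70 114.78129628971391 Y -1.7519807690272728 n 102 | 
w2
-50 168.26788741238514 Y -0.2168506394180178 n 92 | -40 168.7921473150644 Y 4.49467444832098 n 441 | -30 163.56429787481105 Y 4.410538044545489 n 558 | -20 141.21375449789483 Y -1.846476269820308 n 499 | -10 121.09843235201964 Y 2.111278148981709 n 428 | 0 84.22119399431148 Y 0.5640427020152009 n 417 | 10 76.35341469394166 Y -0.2797645376533489 n 281 | 20 77.99076953983354 Y -0.8054522532559181 n 337 | 30 74.8440568060937 Y 4.650757622069669 n 279 | 40 77.12004741373914 Y 3.850285380077518 n 323 | 50 91.10501782115256 Y 1.3647857724938415 n 267 | 60 103.23605399238966 Y 2.403363825366523 n 140 | 70 115.90288982965575 Y -3.1004974635431566 n 220 | 
top0
-50 167.37835821958697 Y 2.2870737054302857 n 14 | -40 169.95659721048196 Y -5.849590498278942 n 31 | -30 160.56059894108216 Y -0.8501730775645323 n 29 | -20 133.5747492886669 Y 1.7457738147587476 n 50 | -10 112.24554360653792 Y 3.1849333013795773 n 48 | 0 82.44555197570958 Y -2.634192655669831 n 49 | 10 77.23720845811272 Y 7.592064460922219 n 48 | 20 79.63277190348072 Y -3.1236157202535444 n 51 | 30 77.000695047097 Y -2.0195368201334283 n 47 | 40 73.41208789900952 Y 8.481259555738916 n 44 | 50 89.38705417746291 Y 1.1654327763558634 n 40 | 60 99.08851275201914 Y 0.6872055956966645 n 14 | 70 116.62463428565752 Y -3.7234434704793213 n 28 | 
[513.7  24.2 217.7]
```

View pics/w5c.png

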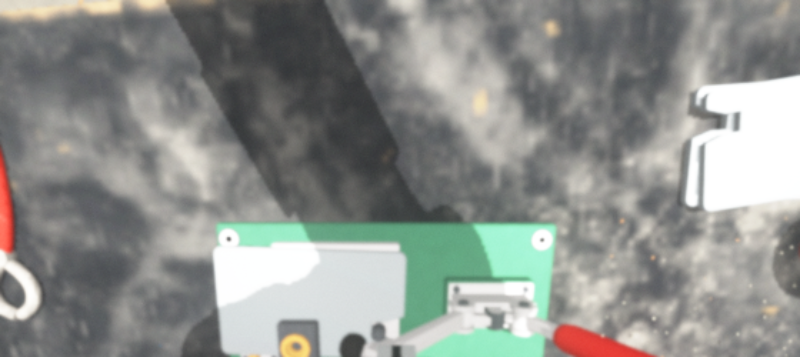

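Plate is now square to the jig (crop edges (217–405, 248)), handle at (600,340), model of the handle agrees with the depth. Going to the handle.

Call:
{"op": "jog_arm", "data": {"steps": "-1 -0.01 0.03 0 0 0 0; -1 -0.02 0.06 0 0 0 0; -1 -0.0315 0.09 0 0 0 0; -1 -0.0315 0.095 0.02 0 0 0; -1 -0.0315 0.095 0.04 0 0 0; -1 -0.0315 0.095 0.06 0 0 0; -1 -0.0315 0.095 0.068 0 0 0; -1 -0.0315 0.095 0.068 0 0 0; -1 -0.0315 0.095 0.068 0 0 0; -1 -0.0315 0.095 0.068 0 0 0"}}

```text
time_s: 21.28
tool_pos: [553.0, 113.5, 151.9]
tcp_rot: [[-0.996, 0.085, 0.003], [0.085, 0.996, 0.001], [-0.003, 0.001, -1.0]]
ft_force: [-0.0, 0.3, 0.5]
opening: 0.3
finger_force: 0.0
```

Call:
{"op": "jog_arm", "data": {"steps": "-1 0 0.010 0 0 0 0; -1 0 0.0197 0 0 0 0; -1 0 0.028 0.0023 0 0 0; -1 0 0.0356 0.006 0 0 0; -1 0 0.0425 0.010 0 0 0; -1 0 0.0487 0.0147 0 0 0; -1 0 0.0545 0.020 0 0 0; -1 0 0.0601 0.0256 0 0 0; -1 0 0.0650 0.032 0 0 0; -1 0 0.0694 0.0384 0 0 0"}}

```text
time_s: 22.12
tool_pos: [558.0, 183.5, 111.1]
tcp_rot: [[-0.996, 0.085, -0.0], [0.085, 0.996, 0.0], [0.0, 0.0, -1.0]]
ft_force: [-0.4, 0.2, 2.3]
opening: 0.2
finger_force: 0.8
```

Call:
{"op": "jog_arm", "data": {"steps": "-1 0 0.0038 0.007 0 0 0; -1 0 0.0068 0.0141 0 0 0; -1 0 0.0085 0.0195 0 0 0; -1 0 0.0102 0.0247 0 0 0; -1 0 0.0111 0.0295 0 0 0; -1 0 0.012 0.034 0 0 0; -1 0 0.012 0.0365 0 0 0; -1 0 0.012 0.0385 0 0 0; -1 0 0.012 0.0385 0 0 0; -1 0 0.012 0.0385 0 0 0"}}

```text
time_s: 22.95
tool_pos: [559.2, 194.8, 77.3]
tcp_rot: [[-0.996, 0.084, 0.003], [0.084, 0.996, 0.001], [-0.003, 0.001, -1.0]]
ft_force: [-10.8, -0.4, 23.7]
opening: 0.1
finger_force: 12.1
```

Bottomed at z = 77.3 (expected 77.5). Retract and look.

Call:
{"op": "jog_arm", "data": {"steps": "-1 0 0 -0.01 0 0 0; -1 0 0 -0.04 0 0 0; -1 0 0 -0.08 0 0 0; -1 0 0 -0.12 0 0 0; -1 0 -0.03 -0.15 0 0 0; -1 0.01 -0.07 -0.15 0 0 0; -1 0.02 -0.11 -0.15 0 0 0; -1 0.02 -0.15 -0.15 0 0 0; -1 0.02 -0.19 -0.15 0 0 0; -1 0.02 -0.19 -0.15 0 0 0"}}

```text
time_s: 23.78
tool_pos: [521.5, 1.5, 223.6]
tcp_rot: [[-0.996, 0.09, -0.001], [0.09, 0.996, -0.002], [0.001, -0.002, -1.0]]
ft_force: [0.2, 0.6, -0.3]
opening: 0.2
finger_force: 0.0
```

```bash
python3 - <<'E'
from h import *
np.set_printoptions(precision=1,suppress=True)
c,im,d=grab("wrist","w6"); print(bot.state()["tool_pos"],bot.state()["ft_force"])
piv=np.array([552.9,114.7,0]);jx=np.array([-.0836,-.9965,0]);jy=np.array([.9965,-.0836,0])
uv=np.stack(np.meshgrid(np.arange(560),np.arange(420)),-1).reshape(-1,2)
p=withdepth(c,uv,d)-piv; X=p@jx;Y=p@jy;Z=p[:,2]
for x in range(-110,-30,10):
    k=(abs(X-x)<5)&(abs(Y)<15)&(Z>20)&(Z<140); print(x,np.percentile(Z[k],95) if k.any() else None,end=" | ")
cv2.imwrite("pics/w6c.png",cv2.resize(im[80:290,150:,::-1],(800,410),interpolation=cv2.INTER_CUBIC))
E
```

```text
[522.1   3.9 223.3] [ 0.2  0.7 -0.2]
-110 78.88889360965068 | -100 79.87550445425086 | -90 79.47137564511252 | -80 79.56593372322955 | -70 78.91253850905711 | -60 78.72069321984668 | -50 78.62278322941818 | -40 77.18380445304454 |
```

View pics/w6c.png

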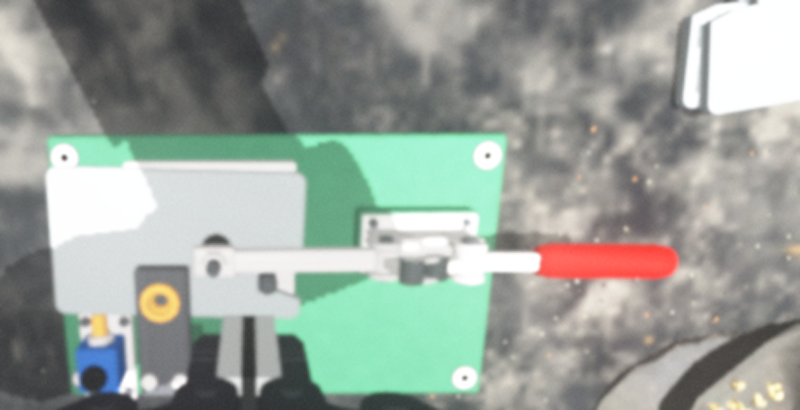

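Handle is level, the foot is on the plate, and the plate edge (≈(97,313)) meets the brass tip, with the peg in the slot (268,283). Nothing else has moved and the robot is clear.

```bash
python3 - <<'E'
from rig import bot
print(bot.finish_job())
E
```

```text
the job is handed in; nothing more can be done
None
```

The plate was seated on the peg, turned up to the edge stop and pressed there with about 8–9 N. The clamp handle was then thrown fully down (sleeve measured level), and the job was handed in at about 24 s. The stop showed no sign of slipping, and nothing else was touched.

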